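# Slide two heavy ampoule cartons off the packing counter into the returns basket

## Robot

A 6-joint arm with a two-finger parallel gripper is mounted at the origin on the work surface. World frame = base frame: x ahead of the robot, y to its left, z up, the work surface at z = 0. Lengths are in m, angles in rad, forces in N, time in s.
With the tool pointing down it reaches from about 0.375 to 0.975 m from the base axis. Payload 3.8 kg.
Tool frame: the origin (TCP) lies at the very end of the fingers, on their centre line; the grasp point (between the pads) lies 19 mm behind it; x points along the fingers, y is the direction in which the jaws open and shut, and the axes are right-handed (so a half turn about x gives the same grasp; the last joint's range is limited). The gripper opens to 88 mm and grips with 3 to 60 N. Pads are 18 mm wide; open, the fingers measure 123 mm over their backs; the gripper's body (75 mm by 187 mm) begins 45 mm behind the grasp point.
Start: joints at [1.161, 0.264, 1.604, -0, 1.274, -0.037], TCP at [0.246, 0.629, 0.239] pointing down, gripper open.
Joint ranges: [-2.63, 2.63], [-0.94, 2.18], [0.31, 2.57], [-1.31, 4.45], [0, 2.66], [-2.55, 2.55]. Speed limits (rad/s): [2.57, 2.57, 3.14, 3.14, 3.14, 3.14].

## Interface

Orientations are given as a unit quaternion [x, y, z, w].
In Python, from workcell import telemetry, optics, close_job gives the robot as it stands. The module is installed in compiled form; this text tells all that it offers.
- The arm moves only by the tool send_rows, never from a script. Its argument "plan" is a list of rows, each a list of 3 entries, a list of its own where there are three numbers: the shift along the tool's x, y, z in mm, then the turn, a rotation vector about the tool's x, y, z in rad, then the closure in counts, from 0 (fully open) to 255 (shut). In form: [[[x, y, z], [rx, ry, rz], grip], ...]. A call has 1 to 10 rows; each row is the pose to reach, as a shift and turn from the pose commanded when the call began, along the tool's axes at that moment; what a row does not reach only later rows make up. A row lasts 1/12 s, in which the tool goes at most 41.7 mm and 7.16 degrees, less where a joint would pass 70% of its speed; a pose out of reach is approached as far as the arm can. A call with a gripper value outside its range is refused whole. The fingers move at their own pace and stop on an object; "squeeze" is the grip in N (left out, the last holds). Time passes only in rows, so rows that repeat a pose let the fingers close. It gives the time, the measured TCP pose, the force and the opening at its end, in the units of the state.
- telemetry.get_obs(): the state, without advancing time (a new reading comes with each control period).
- optics.grab_frame(name): name is "scene" or "side" or "wrist"; returns (picture, depth): 384x512x3 uint8, red, green, blue; 384x512 float32, m along the optical axis (not along the pixel's ray), 0 where there is no reading.
- optics.camera_info(name): a dict with "vfov" (degrees; the focal length in pixels is half the picture's height over the tangent of half this angle, whatever the lens; pixels are square), "cx", "cy" (the principal point, pixels), "k1" (the pictures are not rectified: a ray, as slopes to the right and down, at radius r is drawn at 1 + k1 r^2 times it, then the intrinsics apply), "R" (3x3) and "t" (3): a world point X has camera coordinates R X + t. Camera axes: x right, y down, z forward; pixel columns grow to the right and rows downward; lengths in m; the calibration is good to about 2 mm. A picture is of the moment at which its call begins: read the wrist's pose just before it. camera_info takes no time and is no camera call; for the wrist camera it gives the pose at the moment of the call.
- close_job(): hands the job in, once; it reports no verdict.
The state is a dict: "t": time; "joints": joint angles; "joint_velocities": joint speeds; "tau": joint torques, N m; "tcp_pos": TCP position; "tool_rot": TCP orientation; "contact_force": force on the tool from outside, world axes, zero at the start; "ft_torque": the same for the moment, N m; "finger_gap": opening from 0.0 (shut) to 1.0 (fully open).
Only numpy, scipy, OpenCV 4.12 (cv2) and the standard library are available. Lean on these libraries where they do the work, as an engineer would, in place of code of your own. Each camera call takes 0.05 s, during which the arm holds its last target.

## Task

Slide the two large, heavy white cartons along the raised packing counter and push them off its end so that they tip down into the open blue basket, and leave both resting in it, each sunk at least half below its rim. They are too heavy to lift, so keep them on the counter until they tip in. Leave the jar and the small box standing where they are on the counter.

Things in the scene. Friction and masses are not known exactly. Their poses are not given: they have to be found in the camera images.
- counter: fixed raised counter (shallow drawer unit), 360 mm (its x axis) x 580 mm (its y axis), top 110 mm above the desk; origin at the centre of its underside, on the desk. Its front and back edges are open. Along each end (y = +-280 to +-290 mm) stand steel guard rails 25 mm high on the top, at |x| from 145 to 180 mm, so that each end has an open mouth 290 mm wide between x = -145 and +145 mm. The open basket stands at one end and the closed tub at the other (either way round)
- basket: fixed open blue basket, 310 mm (x) x 270 mm (y) x 105 mm high outside, walls and floor 5 mm; stands on the desk against one end of the counter (gap about 4 mm), its rim 5 mm below the counter top; its axes are parallel to the counter's, its origin at the centre of its underside, 429 mm from the counter's origin along the counter's y, plus or minus
- tub: fixed closed white tub with a blue lid, the basket's outer size, 105 mm high, at the other end of the counter; origin at the centre of its underside. Not used
- carton_a: sealed white paper carton packed with glass ampoules, 130 mm long (its x axis) x 95 mm wide (its y axis) x 55 mm high (z), brown tape along the top, about 1.4 kg (1.1 to 1.8): too heavy to lift. Origin at the centre of its underside, which rests on the counter top (z = 0.110 m). At the start one large carton lies in each half of the counter, its length roughly along the counter's length (within 0.35 rad, either way round)
- carton_b: the other of the two: sealed white paper carton packed with glass ampoules, 130 mm long (its x axis) x 95 mm wide (its y axis) x 55 mm high (z), brown tape along the top, about 1.4 kg (1.1 to 1.8): too heavy to lift. Origin at the centre of its underside, which rests on the counter top (z = 0.110 m). At the start one large carton lies in each half of the counter, its length roughly along the counter's length (within 0.35 rad, either way round)
- carton_a_mid (a point): centre of carton_a's volume, 27.5 mm above its underside
- carton_b_mid (a point): centre of carton_b's volume, 27.5 mm above its underside
- jar: loose squat jar, 58 mm across, 60 mm high, 0.25 kg, standing on the counter near the middle of its length; origin at the centre of its underside. With the small box it forms a gateway: their centres are about 200 mm apart across the counter, about 140 mm clear between them
- small_box: loose small white box, 60 x 60 x 48 mm, 0.25 kg, on the counter on the other side of the gateway; origin at the centre of its underside. It stays
There are look-alikes about, which are no part of the job. What is shaped like the carton_a but red is not meant.

How it is judged:
At the end, for the whole second after the job is handed in: The centre of each large carton is below the basket's rim (lower than 105 mm above the desk) and inside the basket seen from above (within 140 mm of its centre along its x and 120 mm along its y), and both are at rest (under 20 mm/s) (x of carton_a_mid in the frame of basket between -0.14 and 0.14 m and y of carton_a_mid in the frame of basket between -0.12 and 0.12 m and height (world z) of each of carton_a_mid, carton_b_mid below 0.105 m and linear speed of each of carton_a, carton_b below 0.02 m/s and x of carton_b_mid in the frame of basket between -0.14 and 0.14 m and y of carton_b_mid in the frame of basket between -0.12 and 0.12 m); the robot touches nothing.
It fails at once if a large carton lifted off the counter (its centre more than 180 mm above the desk) (height (world z) of any of carton_a_mid, carton_b_mid above 0.18 m).
It fails at once if the jar or the small box shifted by more than 30 mm or knocked over (distance of any of jar, small_box from where it was at the start of the episode above 0.03 m or angle between any of jar, small_box's own z axis and vertical above 0.6 rad).
It also fails if it takes over 64 s, if anything falls off the work surface, if the arm or the gripper's body presses on something with over 40 N, if the wrist force passes 120 N, or if a joint passes its speed limit or range.

## Working session

There is one attempt and no reset: what is moved stays moved. The work goes in short steps, Python scripts to look and compute and a tool call to move; the robot and the scene stay as the last step left them, time stands still between calls to the robot, and variables do not carry over. Pictures are saved under pics/ and viewed, and the job is handed in when it is done.

Besides the shell and the picture viewer there is one more tool, called after ">>>" by a JSON object that holds its "name" and its "arguments", one argument or row to a line. send_rows: Moves the arm, as the interface text tells. Its arguments: {"type":"object","properties":{"plan":{"type":"array","items":{"type":"array"}},"squeeze":{"type":"number"}},"required":["plan"]}

```bash
mkdir -p pics; python3 - <<'E'
from workcell import telemetry, optics
import cv2, numpy as np
print(telemetry.get_obs())
for n in ["scene","side"]:
    p,d=optics.grab_frame(n); np.savez(n+'.npz',p=p,d=d)
    cv2.imwrite(f'pics/{n}0.png',p[:,:,::-1]); print(n,optics.camera_info(n))
E
```

```text
{'t': 0.0, 'joints': array([ 1.16106925e+00,  2.64718061e-01,  1.60533145e+00,  5.73253631e-06,
        1.27373168e+00, -3.69376078e-02]), 'joint_velocities': array([-0.0002045 ,  0.00128547, -0.00139884,  0.00015809,  0.00021703,
        0.00020693]), 'tau': array([-2.68948806e-04, -5.02139461e+01, -3.56880319e+01,  7.26360711e-02,
        2.98023596e-02, -1.85155777e-04]), 'tcp_pos': array([0.24558836, 0.62798322, 0.23743465]), 'tool_rot': array([ 0.1302855 ,  0.69503154, -0.13179374,  0.69468501]), 'contact_force': array([ 0.14239434, -0.59773778,  0.98765982]), 'ft_torque': array([-0.00602764,  0.01909806,  0.01220672]), 'finger_gap': 0.9990573899655911}
scene {'vfov': 46.01754947616036, 'cx': 252.69762171950813, 'cy': 193.4297902477478, 'k1': -0.13345952681555234, 'R': array([[ 0.18999334,  0.98178242, -0.00241194],
       [ 0.51164334, -0.10110872, -0.85322806],
       [-0.83792817,  0.1608736 , -0.52153242]]), 't': array([ 0.01804805, -0.21131288,  2.30029784])}
side {'vfov': 50.41379817353664, 'cx': 250.79541469148714, 'cy': 197.21275157355615, 'k1': 0.0013128905905576097, 'R': array([[ 0.70816836, -0.70604246, -0.00127357],
       [-0.51555218, -0.51587041, -0.68416641],
       [ 0.48239354,  0.48516159, -0.72932483]]), 't': array([-0.48355165,  0.33319949,  1.28823822])}
```

View pics/scene0.png

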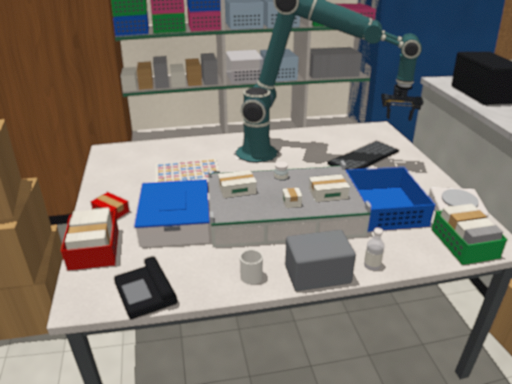

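View pics/side0.png

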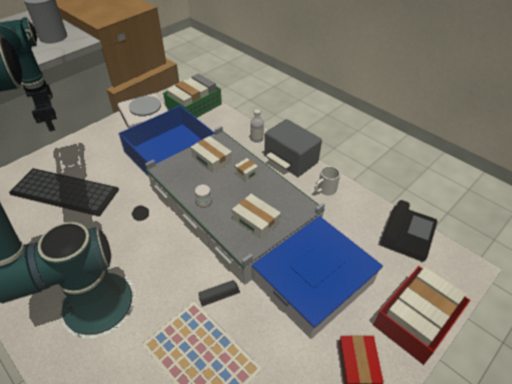

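The basket is at +y (right in the scene view, upper left in the side view). The candidates in the scene view:
- White cartons with brown tape on the counter, at (238,183) and (330,187). These are the targets.
- Small box at (292,197) and jar at (282,171). These stay where they are.
- Red carton at (110,206) on the desk, plus white boxes in the red tray (90,228) and the green tray (468,220). These are all look-alikes.

Next I'll check with a crop and measure.

```bash
cat > h.py <<'E'
import numpy as np, cv2
from workcell import telemetry, optics
def rays(info,uv):
    f=192/np.tan(np.radians(info['vfov']/2)); K=np.array([[f,0,info['cx']],[0,f,info['cy']],[0,0,1.]])
    n=cv2.undistortPoints(np.array(uv,float).reshape(-1,1,2),K,np.array([info['k1'],0,0,0,0.])).reshape(-1,2)
    return np.c_[n,np.ones(len(n))]
def plane(info,uv,z):
    r=rays(info,uv)@info['R']; c=-info['R'].T@info['t']
    return c+r*((z-c[2])/r[:,2])[:,None]
def depthpts(info,d):
    v,u=np.mgrid[0:384,0:512]; r=rays(info,np.c_[u.ravel(),v.ravel()])
    P=((r*d.reshape(-1,1))-info['t'])@info['R']; P[d.ravel()==0]=np.nan
    return P.reshape(384,512,3)
E
python3 - <<'E'
from h import *
for n in ["scene","side"]:
    z=np.load(n+'.npz'); i=optics.camera_info(n); P=depthpts(i,z['d']); np.save(n+'P.npy',P)
    # topdown map via depth
    m=np.zeros((500,350,3),np.uint8); H=np.full((500,350),-1.)
    q=P.reshape(-1,3); c=z['p'].reshape(-1,3)
    ok=np.isfinite(q).all(1)&(q[:,2]<.3); q=q[ok];c=c[ok]
    # col: x 0.25..0.95 (2mm), row: y .7 .. -.3 
    X=((q[:,0]-.3)/.002).astype(int);Y=((.75-q[:,1])/.002).astype(int)
    for a,b,h,cc in zip(X,Y,q[:,2],c):
        if 0<=a<350 and 0<=b<500 and h>H[b,a]: H[b,a]=h;m[b,a]=cc[::-1]
    cv2.imwrite(f'pics/top_{n}.png',m)
    s,lo,hi=(4,(190,150),(390,240)) if n=="scene" else (3.5,(120,90),(330,260))
    cr=z['p'][lo[1]:hi[1],lo[0]:hi[0],::-1]; cv2.imwrite(f'pics/crop_{n}.png',cv2.resize(cr,None,fx=3.5,fy=3.5,interpolation=cv2.INTER_CUBIC))
E
```

```text
(no output)
```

View pics/crop_side.png

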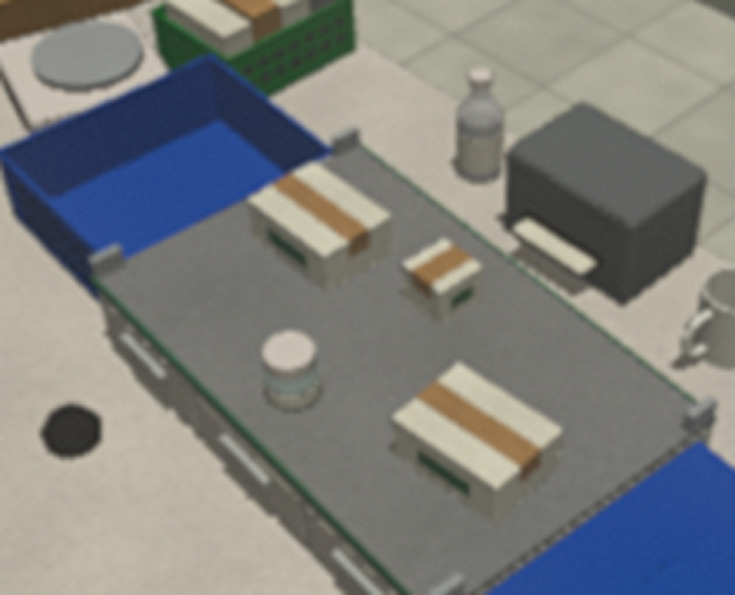

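View pics/crop_scene.png

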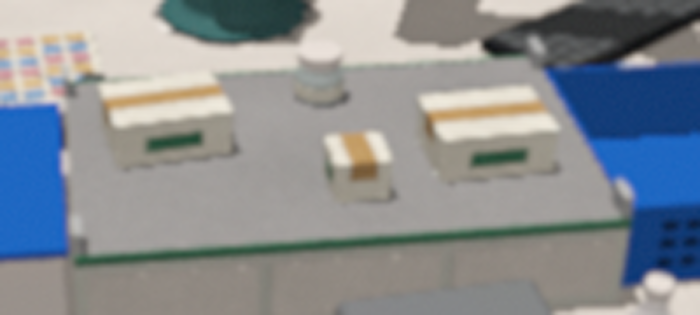

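View pics/top_side.png

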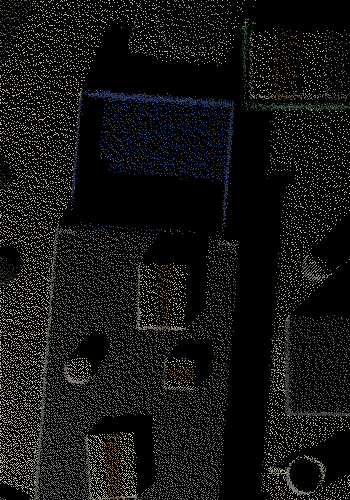

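Both crops show the two white, taped cartons on the counter (side-crop tops at (320,205) and (475,435)), with the jar and small box between them. Now I'll measure them.

```bash
cat > meas.py <<'E'
from h import *
def rects(n,p,d,zl=.150,zh=.178,zp=.165,verbose=True):
    i=optics.camera_info(n); P=depthpts(i,d)
    m=((P[...,2]>zl)&(P[...,2]<zh)&(P[...,0]>.3)&(P[...,0]<.85)&(P[...,1]>-.32)&(P[...,1]<.6)).astype(np.uint8)
    k,lab,st,ce=cv2.connectedComponentsWithStats(m)
    for j in range(1,k):
        if st[j,4]<40: continue
        v,u=np.where(lab==j); q=plane(i,np.c_[u,v],zp)[:,:2]
        c,s,a=cv2.minAreaRect((q*1000).astype(np.float32)); print(n,'px',ce[j].round(),st[j,4],'xy',np.round(c),'size',np.round(s),'ang',round(a,1),'z',np.nanmedian(P[lab==j][:,2]).round(4))
E
python3 - <<'E'
from meas import *
for n in ["scene","side"]:
    z=np.load(n+'.npz'); rects(n,z['p'],z['d'],.159,.175)
    rects(n,z['p'],z['d'],.151,.159,.158)
    P=np.load(n+'P.npy')
    # counter top points
    m=(abs(P[...,2]-.11)<.006)&(P[...,0]>.3)&(P[...,0]<.85)&(P[...,1]>-.32)&(P[...,1]<.6)
    k,lab,st,ce=cv2.connectedComponentsWithStats(m.astype(np.uint8)); j=1+st[1:,4].argmax()
    q=P[lab==j][:,:2]*1000; print('counter',cv2.minAreaRect(q.astype(np.float32)),np.median(P[lab==j][:,2]))
    hsv=cv2.cvtColor(z['p'],cv2.COLOR_RGB2HSV)
    b=(hsv[...,0]>105)&(hsv[...,0]<125)&(hsv[...,1]>150)&(P[...,1]>.15)&(P[...,0]<.85)&(P[...,0]>.3)&(P[...,1]<.8)&(P[...,2]<.12)
    k,lab,st,ce=cv2.connectedComponentsWithStats(b.astype(np.uint8)); j=1+st[1:,4].argmax()
    q=P[lab==j]; print('basket',cv2.minAreaRect((q[q[:,2]>.09][:,:2]*1000).astype(np.float32)),ce[j])
E
```

```text
scene px [281. 165.] 82 xy [469.   8.] size [49. 60.] ang 78.9 z 0.1664
scene px [236. 178.] 424 xy [ 536. -185.] size [103. 131.] ang 4.1 z 0.1626
scene px [329. 182.] 443 xy [635. 154.] size [133. 102.] ang 89.0 z 0.1627
scene px [239. 185.] 69 xy [ 579. -183.] size [ 21. 129.] ang 4.2 z 0.1544
scene px [292. 193.] 146 xy [671.  -3.] size [60. 72.] ang 88.8 z 0.1555
counter ((577.2269287109375, -3.313690185546875), (591.5235595703125, 377.5740661621094), 85.89823913574219) 0.10795651798029043
basket ((609.8614501953125, 421.2511901855469), (270.4024658203125, 320.4849548339844), 85.49768829345703) [392.52178709 197.96497518]
side px [210. 150.] 592 xy [622. 154.] size [138.  99.] ang 89.0 z 0.1655
side px [202. 191.] 163 xy [457.   9.] size [62. 48.] ang 50.4 z 0.1693
side px [256. 212.] 914 xy [ 522. -184.] size [100. 135.] ang 4.3 z 0.1649
side px [211. 158.] 71 xy [592. 131.] size [ 76. 155.] ang 36.4 z 0.1555
side px [246. 166.] 152 xy [655.  -0.] size [66. 67.] ang 86.8 z 0.1569
counter ((573.8349609375, 13.205230712890625), (623.7406005859375, 372.69073486328125), 85.81391906738281) 0.10995741893220524
basket ((539.03173828125, 512.38330078125), (343.86895751953125, 163.8098907470703), 35.49360275268555) [165.28924598 139.89555006]
```

View pics/top_scene.png

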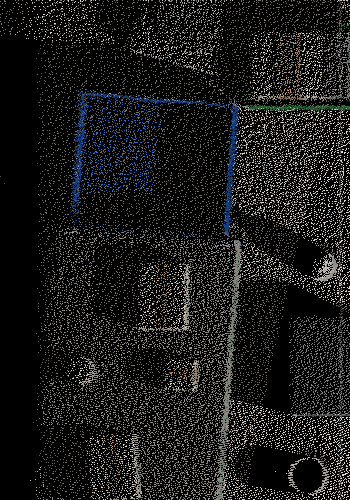

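```bash
cat > nav.py <<'E'
from h import *
from scipy.spatial.transform import Rotation as Rn
import sys
def tgt(head): # heading deg of tool z or -z chosen outside
    z=np.array([np.cos(np.radians(head)),np.sin(np.radians(head)),0]); x=np.array([0,0,-1.]); y=np.cross(z,x)
    return np.c_[x,y,z]
def cur():
    o=telemetry.get_obs(); return o,o['tcp_pos'],Rn.from_quat(o['tool_rot'])
def rel(p,R,x,y,z,head):
    d=R.inv().apply(np.array([x,y,z])-p)*1000
    return d.round(1), (R.inv()*Rn.from_matrix(tgt(head))).as_rotvec().round(3)
def status():
    o,p,R=cur(); M=R.as_matrix(); print('t',o['t'],'tcp',p.round(4),'F',o['contact_force'].round(1),'gap',round(o['finger_gap'],2),'zhead',np.degrees(np.arctan2(M[1,2],M[0,2])).round(2),'down',M[:,0].round(3)); return o,p,R
E
python3 - <<'E'
from nav import *
o,p,R=status()
print(R.as_matrix().round(3))
for t in [(.60,.30,.24,85.9),(.626,.06,.24,86),(.626,.06,.24,86-180)]: print(t,rel(p,R,*t))
E
```

```text
t 0.1 tcp [0.2456 0.6281 0.2375] F [ 0.1 -0.9 -0.5] gap 1.0 zhead -21.36 down [-0.001 -0.002 -1.   ]
[[-0.001  0.364  0.931]
 [-0.002  0.931 -0.364]
 [-1.    -0.002 -0.   ]]
(0.6, 0.3, 0.24, 85.9) (array([  -2.2, -176.4,  449.5]), array([-1.872e+00, -2.000e-03,  1.000e-03]))
(0.626, 0.06, 0.24, 86) (array([  -1.7, -390.5,  561.2]), array([-1.874e+00, -2.000e-03,  1.000e-03]))
(0.626, 0.06, 0.24, -94) (array([  -1.7, -390.5,  561.2]), array([1.268e+00, 1.000e-03, 2.000e-03]))
```

```bash
python3 - <<'E'
from nav import *
o,p,R=cur()
print(rel(p,R,.624,.063,.24,-98))
E
```

```text
(array([  -1.7, -388.4,  558.2]), array([1.338e+00, 1.000e-03, 2.000e-03]))
```

>>> {"name": "send_rows", "arguments": {
  "plan": [
    [[-2, -388, 558], [1.338, 0, 0], 110],
    [[-2, -388, 558], [1.338, 0, 0], 110],
    [[-2, -388, 558], [1.338, 0, 0], 110],
    [[-2, -388, 558], [1.338, 0, 0], 110],
    [[-2, -388, 558], [1.338, 0, 0], 110],
    [[-2, -388, 558], [1.338, 0, 0], 110],
    [[-2, -388, 558], [1.338, 0, 0], 110],
    [[-2, -388, 558], [1.338, 0, 0], 110],
    [[-2, -388, 558], [1.338, 0, 0], 110],
    [[-2, -388, 558], [1.338, 0, 0], 110]
  ]
}}

```text
t: 0.93
tcp_pos: [0.4782, 0.2805, 0.2396]
tool_rot: [-0.514, -0.485, 0.514, -0.485]
contact_force: [0.4, 0.6, 0.4]
finger_gap: 0.57
```

```bash
python3 - <<'E'
from nav import *
o,p,R=status()
print(rel(p,R,.624,.063,.24,-98))
E
```

```text
t 0.9333 tcp [0.4782 0.2805 0.2396] F [0.4 0.6 0.4] gap 0.57 zhead -93.33 down [-0. -0. -1.]
(array([ -0.4, 158.2, 208.6]), array([0.082, 0.   , 0.   ]))
```

>>> {"name": "send_rows", "arguments": {
  "plan": [
    [[0, 158, 209], [0.08, 0, 0], 110],
    [[0, 158, 209], [0.08, 0, 0], 110],
    [[0, 158, 209], [0.08, 0, 0], 110],
    [[0, 158, 209], [0.08, 0, 0], 110],
    [[0, 158, 209], [0.08, 0, 0], 110],
    [[0, 158, 209], [0.08, 0, 0], 110],
    [[0, 158, 209], [0.08, 0, 0], 110],
    [[0, 158, 209], [0.08, 0, 0], 110],
    [[0, 158, 209], [0.08, 0, 0], 110]
  ]
}}

```text
t: 1.68
tcp_pos: [0.6243, 0.0654, 0.2391]
tool_rot: [-0.532, -0.466, 0.533, -0.465]
contact_force: [0.0, 0.3, 0.1]
finger_gap: 0.569
```

```bash
python3 - <<'E'
from nav import *
o,p,R=status()
print(rel(p,R,.624,.063,.131,-98))
q,d=optics.grab_frame("wrist"); cv2.imwrite('pics/wrist1.png',q[:,:,::-1])
i=optics.camera_info("wrist"); np.savez('w1.npz',p=q,d=d,**i)
P=depthpts(i,d); m=((P[...,2]>.158)&(P[...,2]<.175)).astype(np.uint8)
k,lab,st,ce=cv2.connectedComponentsWithStats(m)
for j in range(1,k):
  if st[j,4]>300:
    v,u=np.where(lab==j);w=plane(i,np.c_[u,v],.165)[:,:2]*1000; print(ce[j].round(),st[j,4],cv2.minAreaRect(w.astype(np.float32)),w.min(0),w.max(0))
E
```

```text
t 1.6833 tcp [0.6243 0.0654 0.2391] F [0.  0.3 0.1] gap 0.57 zhead -97.66 down [-0.002  0.001 -1.   ]
(array([108.1,   0.3,   2.5]), array([ 0.006, -0.   ,  0.002]))
[244.  83.] 21919 ((625.0847778320312, 155.88470458984375), (128.16046142578125, 95.56681823730469), 89.2370834350586) [576.71302184  91.69352826] [673.4096061  220.58933768]
[291. 259.] 1675 ((645.9450073242188, 6.885995864868164), (59.037166595458984, 30.5034122467041), 89.01934051513672) [630.24642305 -22.83804152] [660.7580933   36.60114911]
```

View pics/wrist1.png

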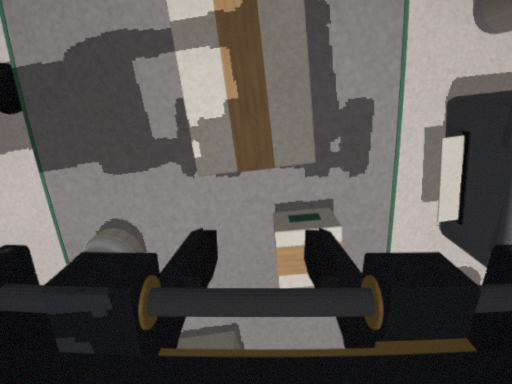

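>>> {"name": "send_rows", "arguments": {
  "plan": [
    [[40, 0, 2], [0, 0, 0], 110],
    [[75, 0, 2], [0, 0, 0], 110],
    [[107, 0, 2], [0, 0, 0], 110],
    [[107, 0, 2], [0, 0, 0], 110],
    [[107, 0, -5], [0, 0, 0], 110],
    [[107, 0, -13], [0, 0, 0], 110],
    [[107, 0, -21], [0, 0, 0], 110],
    [[107, 0, -29], [0, 0, 0], 110],
    [[107, 0, -37], [0, 0, 0], 110],
    [[107, 0, -45], [0, 0, 0], 110]
  ]
}}

```text
t: 2.57
tcp_pos: [0.6308, 0.1104, 0.1352]
tool_rot: [-0.531, -0.466, 0.532, -0.467]
contact_force: [-2.9, -5.1, -3.1]
finger_gap: 0.568
```

```bash
cat > shot.py <<'E'
from nav import *
import sys
from meas import rects
o,p,R=status()
for n in sys.argv[2:]:
    q,d=optics.grab_frame(n); cv2.imwrite(f'pics/{n}_{sys.argv[1]}.png',q[:,:,::-1])
    if n!='wrist': rects(n,q,d,.159,.175)
    else:
        i=optics.camera_info("wrist")
        P=depthpts(i,d); m=((P[...,2]>.158)&(P[...,2]<.175)).astype(np.uint8)
        k,lab,st,ce=cv2.connectedComponentsWithStats(m)
        for j in range(1,k):
          if st[j,4]>300:
            v,u=np.where(lab==j);w=plane(i,np.c_[u,v],.165)[:,:2]*1000; c,s,a=cv2.minAreaRect(w.astype(np.float32)); print(ce[j].round(),st[j,4],np.round(c),np.round(s),round(a,1),w.min(0).round(),w.max(0).round())
E
python3 shot.py 2 wrist
```

```text
t 2.5667 tcp [0.6308 0.1104 0.1352] F [-2.9 -5.1 -3.1] gap 0.57 zhead -97.46 down [ 0.001 -0.002 -1.   ]
[251. 124.] 59735 [635. 165.] [124.  96.] 82.9 [583. 100.] [690. 233.]
```

View pics/wrist_2.png

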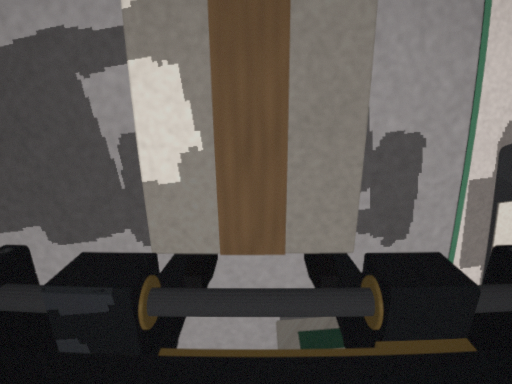

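C1 is square against the fingers (heading about 83°) at roughly 6 N. I'll keep pushing.

>>> {"name": "send_rows", "arguments": {
  "plan": [
    [[0, 0, -9], [0, 0, 0], 110],
    [[0, 0, -18], [0, 0, 0], 110],
    [[0, 0, -27], [0, 0, 0], 110],
    [[0, 0, -36], [0, 0, 0], 110],
    [[0, 0, -45], [0, 0, 0], 110],
    [[0, 0, -54], [0, 0, 0], 110],
    [[0, 0, -63], [0, 0, 0], 110],
    [[0, 0, -72], [0, 0, 0], 110],
    [[0, 0, -80], [0, 0, 0], 110],
    [[0, 0, -80], [0, 0, 0], 110]
  ]
}}

```text
t: 3.45
tcp_pos: [0.6427, 0.1909, 0.1361]
tool_rot: [0.533, 0.465, -0.53, 0.467]
contact_force: [-0.6, -3.9, -0.4]
finger_gap: 0.57
```

```bash
python3 shot.py 3 side scene
```

```text
t 3.45 tcp [0.6427 0.1909 0.1361] F [-0.6 -3.9 -0.4] gap 0.57 zhead -97.48 down [ 0.004  0.    -1.   ]
side px [187. 128.] 51 xy [640. 321.] size [24. 73.] ang 86.6 z 0.1657
side px [207. 142.] 77 xy [639. 197.] size [44. 92.] ang 86.2 z 0.1656
side px [244. 166.] 68 xy [652.  -1.] size [55. 60.] ang 5.4 z 0.1602
side px [202. 191.] 159 xy [457.   9.] size [62. 48.] ang 50.4 z 0.1695
side px [256. 212.] 911 xy [ 521. -184.] size [ 99. 134.] ang 3.7 z 0.1649
scene px [281. 165.] 77 xy [465.   9.] size [49. 52.] ang 78.9 z 0.1671
scene px [236. 178.] 422 xy [ 536. -185.] size [104. 130.] ang 4.1 z 0.1628
scene px [362. 184.] 307 xy [659. 253.] size [148. 103.] ang 83.2 z 0.1626
```

View pics/side_3.png

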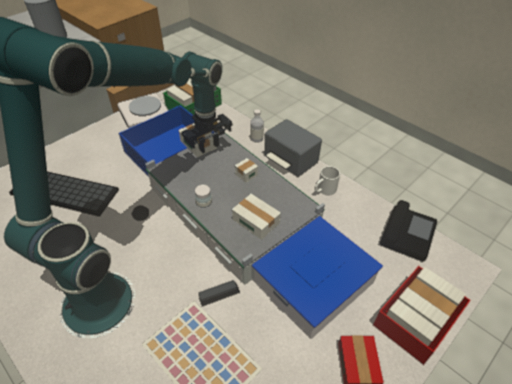

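>>> {"name": "send_rows", "arguments": {
  "plan": [
    [[0, 0, -8], [0, 0, 0], 110],
    [[0, 0, -16], [0, 0, 0], 110],
    [[0, 0, -24], [0, 0, 0], 110],
    [[0, 0, -32], [0, 0, 0], 110],
    [[0, 0, -40], [0, 0, 0], 110],
    [[0, 0, -48], [0, 0, 0], 110],
    [[0, 0, -48], [0, 0, 0], 110],
    [[0, 0, -48], [0, 0, 0], 110]
  ]
}}

```text
t: 4.22
tcp_pos: [0.6477, 0.2381, 0.1336]
tool_rot: [0.532, 0.466, -0.531, 0.466]
contact_force: [0.5, -0.4, -0.4]
finger_gap: 0.568
```

```bash
python3 shot.py 4 side scene wrist; python3 - <<'E'
import cv2,numpy as np
a=cv2.imread('pics/side_4.png')[80:190,100:270];b=cv2.imread('pics/scene_4.png')[130:250,300:450]
cv2.imwrite('pics/c4.png',np.hstack([cv2.resize(a,(400,300)),cv2.resize(b,(400,300))]))
E
```

```text
t 4.2167 tcp [0.6477 0.2381 0.1336] F [ 0.5 -0.4 -0.4] gap 0.57 zhead -97.52 down [ 0.001  0.001 -1.   ]
side px [202. 191.] 158 xy [458.  11.] size [59. 48.] ang 49.1 z 0.1698
side px [256. 212.] 907 xy [ 522. -184.] size [ 99. 135.] ang 2.9 z 0.165
scene px [281. 165.] 79 xy [465.   9.] size [50. 52.] ang 78.9 z 0.167
scene px [237. 178.] 424 xy [ 536. -185.] size [107. 130.] ang 2.8 z 0.1627
[191. 262.] 837 [618. 247.] [18. 22.] 50.8 [603. 234.] [625. 256.]
[331. 262.] 807 [679. 239.] [22. 19.] 22.2 [672. 227.] [693. 247.]
```

View pics/c4.png

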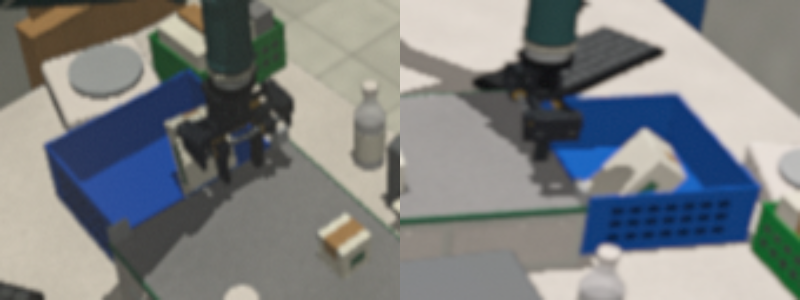

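View pics/wrist_4.png

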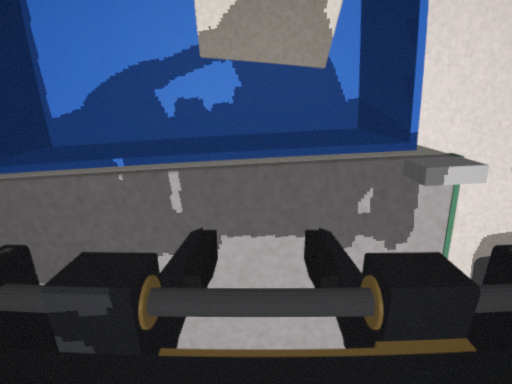

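C1 has tipped into the basket. Next is lifting and moving behind C2.

```bash
python3 - <<'E'
from nav import *
o,p,R=cur()
print(rel(p,R,.531,-.285,.24,-97))
E
```

```text
(array([-107.3,  -46.6,  532.9]), array([-0.01 , -0.   ,  0.001]))
```

>>> {"name": "send_rows", "arguments": {
  "plan": [
    [[-40, 0, 0], [0, 0, 0], 110],
    [[-80, 0, 0], [0, 0, 0], 110],
    [[-107, -5, 30], [0, 0, 0], 110],
    [[-107, -8, 70], [0, 0, 0], 110],
    [[-107, -12, 110], [0, 0, 0], 110],
    [[-107, -15, 150], [0, 0, 0], 110],
    [[-107, -18, 190], [0, 0, 0], 110],
    [[-107, -21, 230], [0, 0, 0], 110],
    [[-107, -25, 270], [0, 0, 0], 110],
    [[-107, -28, 310], [0, 0, 0], 110]
  ]
}}

```text
t: 5.2
tcp_pos: [0.5778, -0.0683, 0.2398]
tool_rot: [0.532, 0.466, -0.532, 0.466]
contact_force: [1.1, -0.6, 0.7]
finger_gap: 0.568
```

>>> {"name": "send_rows", "arguments": {
  "plan": [
    [[0, -4, 40], [0, 0, 0], 110],
    [[0, -7, 80], [0, 0, 0], 110],
    [[0, -11, 120], [0, 0, 0], 110],
    [[0, -15, 160], [0, 0, 0], 110],
    [[0, -18, 200], [0, 0, 0], 110],
    [[0, -18, 222], [0, 0, 0], 110],
    [[0, -18, 222], [0, 0, 0], 110],
    [[0, -18, 222], [0, 0, 0], 110]
  ]
}}

```text
t: 5.87
tcp_pos: [0.5312, -0.2854, 0.2395]
tool_rot: [0.533, 0.465, -0.533, 0.465]
contact_force: [0.3, 0.9, -0.6]
finger_gap: 0.569
```

```bash
python3 shot.py 5 wrist scene
```

```text
t 5.8667 tcp [ 0.5312 -0.2854  0.2395] F [ 0.3  0.9 -0.6] gap 0.57 zhead -97.75 down [-0.     0.001 -1.   ]
[233.  76.] 20494 [ 526. -186.] [ 96. 123.] 3.8 [ 474. -250.] [ 577. -128.]
scene px [281. 165.] 80 xy [469.   8.] size [49. 60.] ang 78.9 z 0.1672
scene px [236. 178.] 421 xy [ 535. -185.] size [103. 131.] ang 3.7 z 0.1627
```

View pics/wrist_5.png

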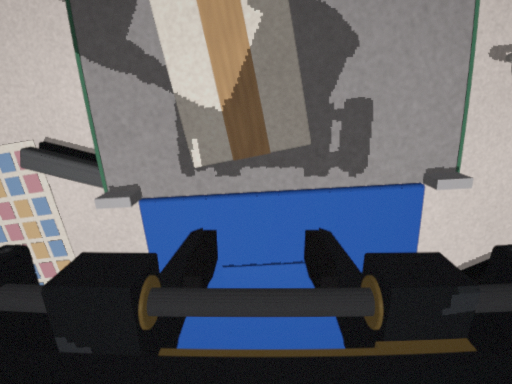

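View pics/scene_5.png

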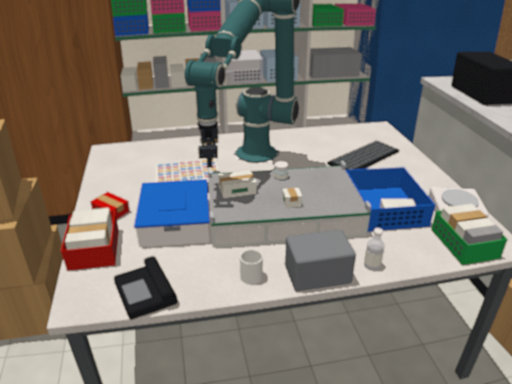

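>>> {"name": "send_rows", "arguments": {
  "plan": [
    [[40, 0, 0], [-0.057, 0, 0], 110],
    [[80, 0, 0], [-0.057, 0, 0], 110],
    [[107, 0, 0], [-0.057, 0, 0], 110],
    [[107, 0, 0], [-0.057, 0, 0], 110],
    [[107, 0, 0], [-0.057, 0, 0], 110]
  ]
}}

```text
t: 6.38
tcp_pos: [0.5309, -0.282, 0.1313]
tool_rot: [-0.518, -0.483, 0.518, -0.48]
contact_force: [1.0, -0.4, 1.3]
finger_gap: 0.568
```

>>> {"name": "send_rows", "arguments": {
  "plan": [
    [[0, 0, -10], [0, 0, 0], 110],
    [[0, 0, -18], [0, 0, 0], 110],
    [[0, 0, -26], [0, 0, 0], 110],
    [[0, 0, -34], [0, 0, 0], 110],
    [[0, 0, -42], [0, 0, 0], 110],
    [[0, 0, -50], [0, 0, 0], 110],
    [[0, 0, -58], [0, 0, 0], 110],
    [[0, 0, -66], [0, 0, 0], 110],
    [[0, 0, -74], [0, 0, 0], 110],
    [[0, 0, -74], [0, 0, 0], 110]
  ]
}}

```text
t: 7.22
tcp_pos: [0.5391, -0.2104, 0.1359]
tool_rot: [0.518, 0.479, -0.518, 0.483]
contact_force: [0.1, -2.5, 1.2]
finger_gap: 0.572
```

```bash
python3 shot.py 6 wrist scene side
```

```text
t 7.2167 tcp [ 0.5391 -0.2104  0.1359] F [ 0.1 -2.5  1.2] gap 0.57 zhead -94.22 down [ 0.004 -0.003 -1.   ]
[244. 124.] 59292 [ 539. -157.] [124.  99.] 85.7 [ 486. -222.] [588. -92.]
scene px [281. 165.] 79 xy [469.   8.] size [49. 60.] ang 78.9 z 0.167
scene px [251. 179.] 362 xy [ 549. -146.] size [148. 107.] ang 83.5 z 0.1628
side px [245. 165.] 48 xy [653.   3.] size [39. 62.] ang 63.5 z 0.1604
side px [202. 191.] 157 xy [458.  11.] size [58. 48.] ang 49.1 z 0.1693
side px [240. 196.] 318 xy [ 537. -100.] size [63. 97.] ang 85.5 z 0.165
```

View pics/wrist_6.png

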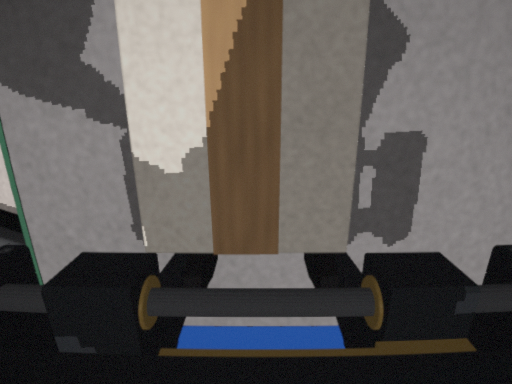

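View pics/side_6.png

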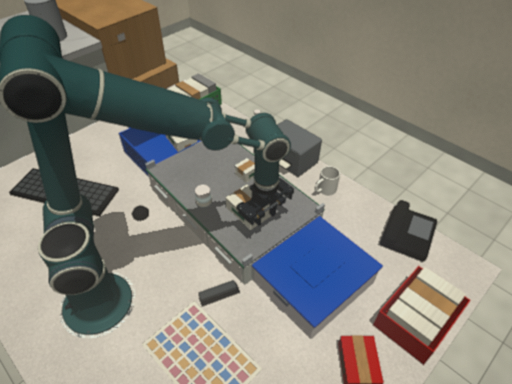

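>>> {"name": "send_rows", "arguments": {
  "plan": [
    [[0, 0.5, -8], [0, 0, 0], 110],
    [[0, 1, -16], [0, 0, 0], 110],
    [[0, 1.5, -24], [0, 0, 0], 110],
    [[0, 2, -32], [0, 0, 0], 110],
    [[0, 3, -40], [0, 0, 0], 110],
    [[0, 3.5, -48], [0, 0, 0], 110],
    [[0, 4, -56], [0, 0, 0], 110],
    [[0, 4.5, -64], [0, 0, 0], 110],
    [[0, 5, -72], [0, 0, 0], 110],
    [[0, 5, -72], [0, 0, 0], 110]
  ]
}}

```text
t: 8.2
tcp_pos: [0.5489, -0.1397, 0.1344]
tool_rot: [0.518, 0.48, -0.518, 0.482]
contact_force: [0.6, -3.0, 3.4]
finger_gap: 0.569
```

```bash
python3 shot.py 7 wrist scene side; python3 - <<'E'
import cv2,numpy as np
a=cv2.imread('pics/side_7.png')[130:250,170:330];b=cv2.imread('pics/scene_7.png')[140:230,210:330]
cv2.imwrite('pics/c7.png',np.hstack([cv2.resize(a,(400,300)),cv2.resize(b,(400,300))]))
E
```

```text
t 8.2 tcp [ 0.5489 -0.1397  0.1344] F [ 0.6 -3.   3.4] gap 0.57 zhead -94.27 down [ 0.003 -0.002 -1.   ]
[245. 125.] 60249 [549. -86.] [123.  98.] 85.7 [ 496. -150.] [599. -21.]
scene px [281. 165.] 83 xy [469.   8.] size [49. 61.] ang 76.6 z 0.1667
scene px [270. 178.] 333 xy [559. -76.] size [149. 108.] ang 83.3 z 0.1628
side px [227. 183.] 264 xy [546. -27.] size [58. 96.] ang 85.8 z 0.1652
side px [202. 191.] 160 xy [458.  11.] size [58. 48.] ang 49.1 z 0.1695
```

View pics/wrist_7.png

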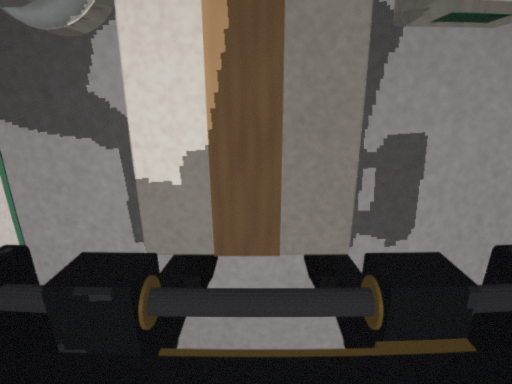

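View pics/c7.png

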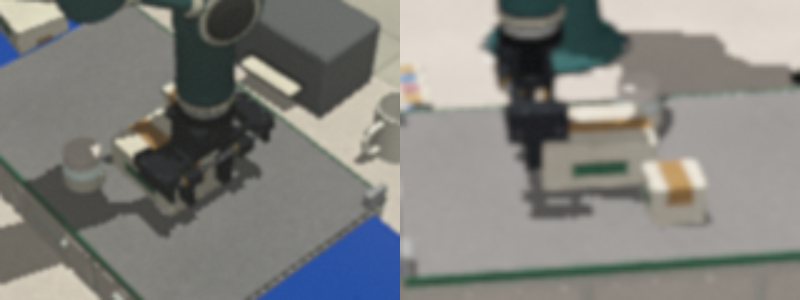

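```bash
python3 - <<'E'
from nav import *
i=optics.camera_info("wrist")
print('jar base R',plane(i,[[113,8]],.111),'box bottom left',plane(i,[[396,25]],.111),'carton top L/R front',plane(i,[[118,3],[371,3],[146,255],[350,255]],.165))
E
```

```text
jar base R [[ 0.47941394 -0.00643804  0.111     ]] box bottom left [[ 0.63192687 -0.02648203  0.111     ]] carton top L/R front [[ 0.5055259  -0.02269644  0.165     ]
 [ 0.5978317  -0.02994749  0.165     ]
 [ 0.49654769 -0.12594972  0.165     ]
 [ 0.5915066  -0.1330259   0.165     ]]
```

>>> {"name": "send_rows", "arguments": {
  "plan": [
    [[0, 0, -9], [0, 0, 0], 110],
    [[0, 0, -18], [0, 0, 0], 110],
    [[0, 0, -27], [0, 0, 0], 110],
    [[0, 0, -36], [0, 0, 0], 110],
    [[0, 0, -45], [0, 0, 0], 110],
    [[0, 0, -54], [0, 0, 0], 110],
    [[0, 0, -63], [0, 0, 0], 110],
    [[0, 0, -72], [0, 0, 0], 110],
    [[0, 0, -80], [0, 0, 0], 110],
    [[0, 0, -80], [0, 0, 0], 110]
  ]
}}

```text
t: 9.18
tcp_pos: [0.5542, -0.0592, 0.1335]
tool_rot: [0.518, 0.481, -0.518, 0.481]
contact_force: [1.2, -3.3, 2.3]
finger_gap: 0.566
```

```bash
python3 shot.py 8 wrist
```

```text
t 9.1833 tcp [ 0.5542 -0.0592  0.1335] F [ 1.2 -3.3  2.3] gap 0.57 zhead -94.28 down [ 0.001 -0.001 -1.   ]
[246. 125.] 60853 [555.  -6.] [122.  99.] 85.7 [502. -69.] [604.  59.]
[468. 126.] 11395 [648.   3.] [57. 44.] 88.1 [625. -27.] [670.  32.]
[ 40. 144.] 9424 [468.   6.] [55. 41.] 70.8 [440. -17.] [490.  36.]
```

View pics/wrist_8.png

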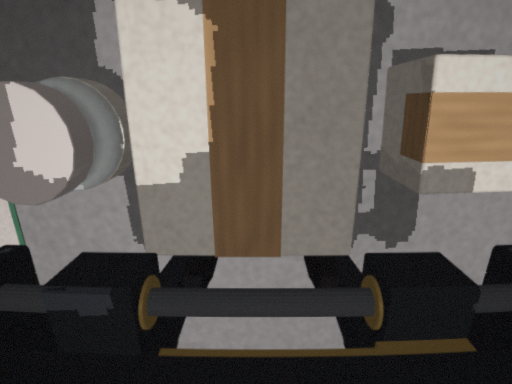

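>>> {"name": "send_rows", "arguments": {
  "plan": [
    [[0, 0, -9], [0, 0, 0], 110],
    [[0, 0, -18], [0, 0, 0], 110],
    [[0, 0, -27], [0, 0, 0], 110],
    [[0, 0, -36], [0, 0, 0], 110],
    [[0, 0, -45], [0, 0, 0], 110],
    [[0, 0, -54], [0, 0, 0], 110],
    [[0, 0, -63], [0, 0, 0], 110],
    [[0, 0, -72], [0, 0, 0], 110],
    [[0, 0, -80], [0, 0, 0], 110],
    [[0, 0, -80], [0, 0, 0], 110]
  ]
}}

```text
t: 10.07
tcp_pos: [0.5597, 0.0206, 0.1331]
tool_rot: [-0.518, -0.481, 0.518, -0.481]
contact_force: [0.6, -3.6, 1.9]
finger_gap: 0.574
```

```bash
python3 shot.py 9 wrist scene side
```

```text
t 10.0667 tcp [0.5597 0.0206 0.1331] F [ 0.6 -3.6  1.9] gap 0.57 zhead -94.28 down [-0. -0. -1.]
[247. 125.] 61147 [560.  74.] [121.  99.] 85.8 [508.  12.] [610. 138.]
[462. 249.] 2760 [654.  30.] [31. 50.] 62.0 [628.   5.] [680.  36.]
[ 51. 265.] 788 [460.  33.] [30. 12.] 32.7 [450.  21.] [475.  39.]
scene px [279. 166.] 48 xy [467.  -0.] size [32. 60.] ang 76.6 z 0.166
scene px [312. 176.] 291 xy [569.  84.] size [150. 103.] ang 86.9 z 0.1628
side px [198. 160.] 156 xy [554. 140.] size [46. 84.] ang 84.1 z 0.1652
side px [202. 191.] 159 xy [458.  11.] size [58. 48.] ang 49.1 z 0.1696
```

View pics/scene_9.png

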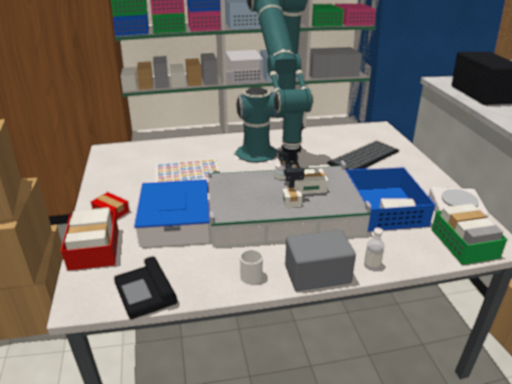

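>>> {"name": "send_rows", "arguments": {
  "plan": [
    [[0, 0, -9], [0, 0, 0], 110],
    [[0, 0, -18], [0, 0, 0], 110],
    [[0, -1, -27], [-0.01, 0, 0], 110],
    [[0, -2.5, -36], [-0.02, 0, 0], 110],
    [[0, -4, -45], [-0.03, 0, 0], 110],
    [[0, -6, -54], [-0.04, 0, 0], 110],
    [[0, -8, -63], [-0.05, 0, 0], 110],
    [[0, -10, -72], [-0.06, 0, 0], 110],
    [[0, -12, -81], [-0.06, 0, 0], 110],
    [[0, -12, -81], [-0.06, 0, 0], 110]
  ]
}}

```text
t: 11.05
tcp_pos: [0.5532, 0.1029, 0.1324]
tool_rot: [-0.504, -0.497, 0.504, -0.496]
contact_force: [-0.0, -0.0, 0.5]
finger_gap: 0.569
```

```bash
python3 shot.py 10 wrist scene; python3 - <<'E'
from h import *
p,d=optics.grab_frame('scene');i=optics.camera_info('scene');P=depthpts(i,d)
hsv=cv2.cvtColor(p,cv2.COLOR_RGB2HSV)
m=(hsv[...,1]<90)&(P[...,2]>.03)&(P[...,2]<.1)&(P[...,1]>.29)&(P[...,1]<.57)&(P[...,0]>.45)&(P[...,0]<.76)
k,l,st,ce=cv2.connectedComponentsWithStats(m.astype(np.uint8));j=1+st[1:,4].argmax();q=P[l==j];print(ce[j],st[j],np.percentile(q,[2,50,98],axis=0).round(3))
E
```

```text
t 11.05 tcp [0.5532 0.1029 0.1324] F [-0.  -0.   0.5] gap 0.57 zhead -90.86 down [-0.001  0.001 -1.   ]
[248. 126.] 61592 [551. 157.] [121.  98.] 89.2 [501.  96.] [599. 218.]
scene px [281. 165.] 82 xy [469.   8.] size [49. 61.] ang 76.6 z 0.1669
scene px [332. 173.] 255 xy [559. 168.] size [150. 109.] ang 86.0 z 0.163
[396.08015267 202.59541985] [381 199  34   9 262] [[0.631 0.38  0.043]
 [0.665 0.434 0.057]
 [0.697 0.506 0.062]]
```

View pics/wrist_10.png

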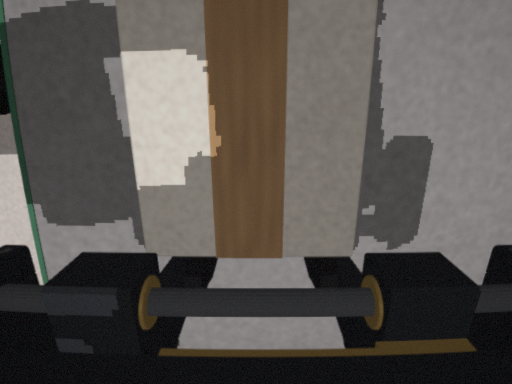

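>>> {"name": "send_rows", "arguments": {
  "plan": [
    [[0, -1, -9], [0, 0, 0], 110],
    [[0, -2, -18], [0, 0, 0], 110],
    [[0, -3, -27], [0, 0, 0], 110],
    [[0, -4, -36], [0, 0, 0], 110],
    [[0, -5, -45], [0, 0, 0], 110],
    [[0, -6, -54], [0, 0, 0], 110],
    [[0, -7, -63], [0, 0, 0], 110],
    [[0, -8, -72], [0, 0, 0], 110],
    [[0, -8, -81], [0, 0, 0], 110],
    [[0, -8, -90], [0, 0, 0], 110]
  ]
}}

```text
t: 12.03
tcp_pos: [0.5466, 0.1901, 0.1323]
tool_rot: [-0.502, -0.496, 0.505, -0.497]
contact_force: [-0.5, -10.1, 3.0]
finger_gap: 0.569
```

>>> {"name": "send_rows", "arguments": {
  "plan": [
    [[0, 0, -8], [0, 0, 0], 110],
    [[0, 0, -16], [0, 0, 0], 110],
    [[0, 0, -24], [0, 0, 0], 110],
    [[0, 0, -32], [0, 0, 0], 110],
    [[0, 0, -40], [0, 0, 0], 110],
    [[0, 0, -45], [0, 0, 0], 110],
    [[0, 0, -45], [0, 0, 0], 110],
    [[0, 0, -45], [0, 0, 0], 110]
  ]
}}

```text
t: 12.7
tcp_pos: [0.5476, 0.2375, 0.1326]
tool_rot: [-0.504, -0.497, 0.504, -0.496]
contact_force: [-0.2, -0.1, -0.8]
finger_gap: 0.57
```

```bash
python3 shot.py 11 wrist scene side; python3 - <<'E'
import cv2,numpy as np
a=cv2.imread('pics/side_11.png')[80:190,100:270];b=cv2.imread('pics/scene_11.png')[130:250,300:450]
cv2.imwrite('pics/c11.png',np.hstack([cv2.resize(a,(400,300)),cv2.resize(b,(400,300))]))
E
```

```text
t 12.7 tcp [0.5476 0.2375 0.1326] F [-0.2 -0.1 -0.8] gap 0.57 zhead -90.87 down [-0.001  0.001 -1.   ]
[191. 262.] 839 [517. 244.] [18. 22.] 57.5 [503. 231.] [524. 252.]
[331. 262.] 837 [579. 243.] [23. 18.] 28.1 [572. 230.] [593. 251.]
scene px [281. 165.] 83 xy [469.   8.] size [49. 61.] ang 76.6 z 0.1666
side px [202. 191.] 160 xy [458.  11.] size [58. 48.] ang 49.1 z 0.1696
```

View pics/c11.png

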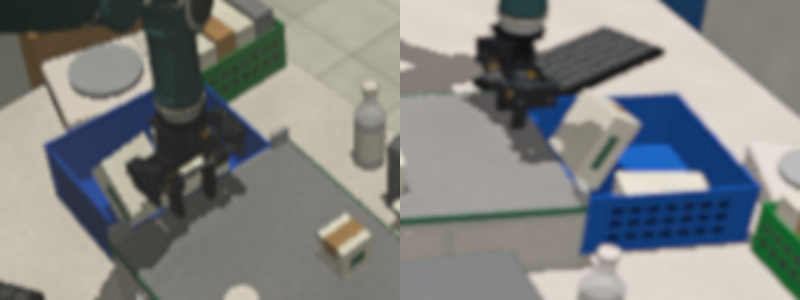

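View pics/wrist_11.png

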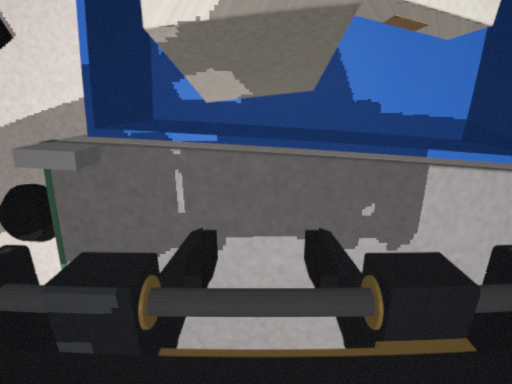

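C2 is tipping in mid-fall. I'll raise the arm clear, let C2 settle, and check.

>>> {"name": "send_rows", "arguments": {
  "plan": [
    [[-30, 0, 10], [0, 0, 0], 110],
    [[-60, 0, 30], [0, 0, 0], 110],
    [[-90, 0, 60], [0, 0, 0], 110],
    [[-110, 0, 80], [0, 0, 0], 110],
    [[-120, 0, 80], [0, 0, 0], 110],
    [[-120, 0, 80], [0, 0, 0], 110],
    [[-120, 0, 80], [0, 0, 0], 110],
    [[-120, 0, 80], [0, 0, 0], 110],
    [[-120, 0, 80], [0, 0, 0], 110],
    [[-120, 0, 80], [0, 0, 0], 110]
  ]
}}

```text
t: 13.68
tcp_pos: [0.5457, 0.1579, 0.2509]
tool_rot: [-0.502, -0.497, 0.504, -0.496]
contact_force: [-0.2, -0.5, -0.1]
finger_gap: 0.569
```

```bash
python3 shot.py 12 wrist scene side; python3 - <<'E'
import cv2,numpy as np
a=cv2.imread('pics/side_12.png')[80:200,100:270];b=cv2.imread('pics/scene_12.png')[130:250,270:450]
cv2.imwrite('pics/c12.png',np.hstack([cv2.resize(a,(400,300)),cv2.resize(b,(400,300))]))
from h import *
for n in ('scene','side'):
  p,d=optics.grab_frame(n);i=optics.camera_info(n);P=depthpts(i,d)
  hsv=cv2.cvtColor(p,cv2.COLOR_RGB2HSV)
  m=(hsv[...,1]<90)&(P[...,2]>.03)&(P[...,2]<.15)&(P[...,1]>.31)&(P[...,1]<.55)&(P[...,0]>.46)&(P[...,0]<.75)
  k,l,st,ce=cv2.connectedComponentsWithStats(m.astype(np.uint8))
  for j in range(1,k):
    if st[j,4]>50: q=P[l==j];print(n,ce[j].round(),st[j,4],np.percentile(q,[2,50,98],axis=0).round(3))
E
```

```text
t 13.6833 tcp [0.5457 0.1579 0.2509] F [-0.2 -0.5 -0.1] gap 0.57 zhead -90.8 down [-0.003 -0.001 -1.   ]
[192. 333.] 721 [472.   6.] [48. 25.] 74.4 [454. -14.] [487.  28.]
scene px [281. 165.] 81 xy [469.   8.] size [49. 61.] ang 76.6 z 0.1671
side px [202. 191.] 158 xy [457.   9.] size [62. 48.] ang 49.1 z 0.1696
scene [387. 193.] 837 [[0.468 0.373 0.031]
 [0.579 0.434 0.056]
 [0.69  0.507 0.063]]
side [191. 137.] 102 [[0.673 0.367 0.031]
 [0.7   0.38  0.058]
 [0.725 0.425 0.065]]
side [176. 142.] 96 [[0.623 0.381 0.032]
 [0.635 0.4   0.05 ]
 [0.661 0.478 0.064]]
side [153. 149.] 584 [[0.486 0.375 0.033]
 [0.532 0.429 0.059]
 [0.583 0.504 0.066]]
```

View pics/c12.png

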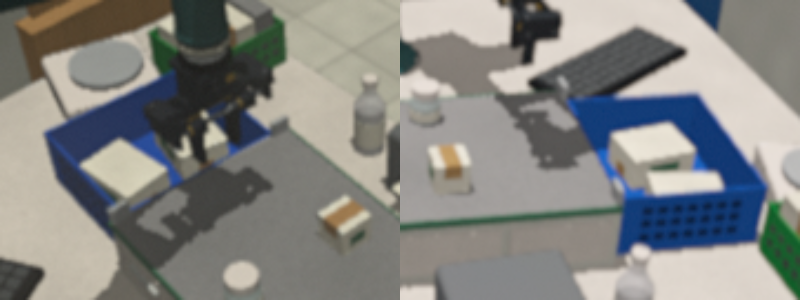

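View pics/wrist_12.png

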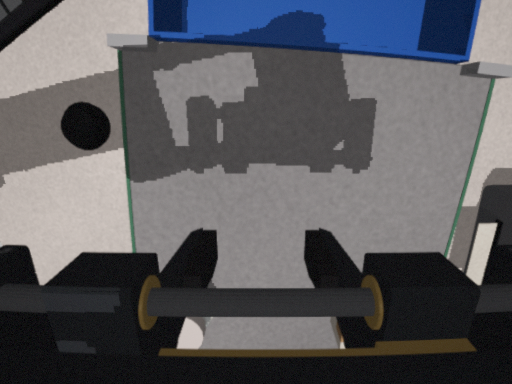

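Both cartons lie flat in the basket with their tops about 60 mm above the desk. Jar and box are where they started, so I'm handing in.

```bash
python3 - <<'E'
from nav import *
from workcell import close_job
status(); print(close_job())
E
```

```text
t 13.9333 tcp [0.5465 0.1575 0.2524] F [-0.3  1.   0.8] gap 0.57 zhead -90.84 down [-0.001 -0.    -1.   ]
the job is handed in; nothing more can be done
None
```

I pushed both heavy cartons off the counter into the basket and handed the job in at 13.9 s of the 64 s allowed. No verdict came back.

**How:** I used the half-closed fingers as a flat two-point pusher. The carton nearest the basket went first. The far one then went through the gateway between jar and box, steered left so it would land beside the first.

**Final checks (last camera views, about a second after the second carton tipped):**
- **Cartons:** they lie flat side by side, tops at about 0.06 m, so their centres are at roughly 0.03 m against the 0.105 m rim. Their centres are about 50 to 70 mm either side of the basket's middle across its width, and well inside along its length.
- **Jar:** the scene and side measurements match the starting ones to within about 2 mm.
- **Small box:** the final pictures show it standing in place, but I did not re-measure its position at the end.
- **Arm:** it was clear of everything at z = 0.25 m with no contact force. The highest wrist force I read at the end of a move was about 11 N while pushing.

**Disagreements:** the scene and side cameras differed by about 12 mm in x for the cartons, jar and box at the start. I took the average for those first positions. The wrist camera later agreed with it to 3 mm for both cartons, and I used the wrist values for the pushes. I did not measure the cartons' speed, only that they lay flat in the last pictures.

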